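Open the spring-lidded sample box to its stop and load a specimen cup

TASK

Take the lid of the near blue sample box by its black pull bar and swing it open, past its hold-open catch, until you feel it come up against its stop with a push of 10 to 15 N (the stop is set to a different angle each time; forcing it strains it), then let go so that the lid stays open by itself. Then stand the red-capped specimen cup upright on the floor inside the box, leaving the lid open and the yellow- and white-capped cups and the stapler where they are.

Things in the scene. Friction and masses are not known exactly. Their poses are not given: they have to be found in the camera images.
- sample_box: blue sample box with a hinged lid, nearest the robot (not the one at the wall), fixed to the bench: 135 (x) x 180 (y) x 80 mm high, walls and floor 5 mm thick, inside 125 x 170 mm. Origin: centre of its underside. x points from its front to the hinge at its back, y along the hinge, z up
- box_floor (a point): centre of the box's inner floor, 5 mm above the bench
- lid_hinge (a point): middle of the lid's hinge axis, at the back rim of the box, 67.5 mm behind the box's centre and 85 mm above the bench; the hinge axis is the box's y axis
- lid (a joint): lid angle in rad: 0 shut (level), growing as its front swings up and back; 1.57 upright. A spring pulls it shut all the way. After a sprung catch it meets a rigid stop, set anew each time between 1.45 and 2.0 rad. The catch is felt over some 0.1 rad and snaps over about 0.1 rad before the stop; past it the lid stays open by itself, up to 0.1 rad short of the stop; released earlier it falls shut
- lid_pull (a point): centre of the black pull bar at the lid's front: 15 mm thick, 30 mm long along the hinge, flat free ends to pinch from above, about which it pivots in the fingers. 165 mm from the hinge axis, level with it when shut, 25 mm beyond the lid's edge; axes turn with the lid (shut: the box's). To swing it takes 1 to 4 N here, to pass the catch 4 to 7 N, so 10 N or more means the stop
- stop_bracket: aluminium bracket on the box's right (-y) side near the hinge; carries the orange stop and its catch plunger, which meet a 55 mm stay arm on the lid. Its origin is the hinge point and tells nothing of the stop's setting. Over about 20 N at the pull bar against the stop strains it (60 N at the stay arm)
- cup_red: specimen cup with a red screw cap, 68 mm high, cap 62 mm across and 14 mm high at the top, body 56 mm across, about 45 g. Origin: centre of its underside; z up. Grasp it round the cap from above
- cup_yellow: like cup_red with a yellow cap; a bystander
- cup_white: like cup_red with a white cap; a bystander
- stapler: red and black stapler, 34 x 135 x 48 mm; a bystander
There are look-alikes about, which are no part of the job. Leave any green look-alike of the cup_red alone.

How it is judged (in metres and radians):
On the way, in this order (a step that is already met when the one before it is completed fails the run):
1. the lid is pushed up against its stop: more than 20 N at the stay arm (about 9 N at the pull bar) (value of joint lid above 1.35 rad and contact force between stop_bracket and anything else above 20 N), for 0.1 s.
2. the lid is open past its catch and stays so with the fingers off it (value of joint lid above 1.35 rad and contact force between the fingers and anything else below 0.3 N and not (velocity of joint lid below -0.1 rad/s)), for 0.4 s.
3. the red-capped cup stands inside the box (z of cup_red in the frame of sample_box below 0.015 m and horizontal distance between cup_red and sample_box below 0.065 m), for 0.2 s.
At the end, for the whole second after the job is handed in: the lid stays open by its catch (more than 1.35 rad and still); the red-capped cup stands on the inner floor of the box (underside within 10 mm of the floor, within 65 mm of the box's centre), upright within 0.12 rad and at rest; the other two cups and the stapler are within 30 mm of where they were (all of step 3 and value of joint lid above 1.35 rad and velocity of joint lid between -0.05 and 0.05 rad/s and angle between cup_red's own z axis and vertical below 0.12 rad and linear speed of cup_red below 0.02 m/s and distance of each of cup_yellow, cup_white, stapler from where it was at the start of the episode below 0.03 m); the robot touches nothing.
It fails at once if the stop and its catch are strained: more than 60 N on them (about 20 N at the pull bar) (contact force between stop_bracket and anything else above 60 N).
It fails at once if the red-capped cup is tipped over (angle between cup_red's own z axis and vertical above 0.8 rad).
It also fails if it takes over 72 s, if anything falls off the work surface, if the arm or the gripper's body presses on something with over 40 N, if the wrist force passes 120 N, or if a joint passes its speed limit or range.

ROBOT

A 7-joint arm with a two-finger parallel gripper is mounted at the origin on a cart in front of the work surface, level with it; the furniture and walls round the work are solid. World frame = base frame: x ahead of the robot, y to its left, z up, the work surface at z = 0. Lengths are in m, angles in degrees, forces in N, time in s.
With the tool pointing down it reaches from about 0.425 to 0.8 m from the base axis. Payload 8.3 kg.
Tool frame: the origin (TCP) lies on the mounting face of the last link; the fingertips stand 173 mm ahead of it and the grasp point (between the pads) lies 155 mm ahead of it (r.grip_point_offset is the distance from the TCP to the grasp point, in m); z points along the fingers, x is the direction in which the jaws open and shut, and the axes are right-handed (so a half turn about z gives the same grasp; the last joint's range is limited). The gripper opens to 85 mm and grips with 20 to 120 N. Pads are 22 mm wide; open, the fingers measure 114 mm over their backs; the gripper's body (76 mm by 85 mm) begins 54 mm behind the grasp point. The pads swing forward as they close: fully open they stand 13 mm farther back than shut.
Start: joints at [-75.224, 21.967, 0.94, 78.501, -0.361, 79.538, -2.664], TCP at [0.197, 0.593, 0.405] pointing down, gripper open.
Joint ranges: [-169.22, 169.22], [-14.56, 117.87], [-87.37, 89.26], [10.42, 133.3], [-82.24, 262.24], [0.94, 117.77], [-172.7, 172.7]. Speed limits (degrees/s): [136.94, 136.94, 172.46, 172.46, 180, 180, 180].

INTERFACE

Orientations are given as a 3x3 rotation matrix whose columns are the frame's x, y, z axes.
In Python, from bench import r gives the robot as it stands. The module is installed in compiled form; this text tells all that it offers.
- The arm moves only by the tool arm_command, never from a script. Its argument "deltas" is a list of rows, each an object of numbers: "x", "y", "z": the shift along the tool's x, y, z in cm; "ax", "ay", "az": the turn, a rotation vector about the tool's x, y, z in rad; "jaw": the closure in counts, from 0 (fully open) to 255 (shut). A call has 1 to 8 rows; each row shifts and turns the pose as measured when the row begins, along the tool's axes as they then stand; what a row does not reach is not made up. A row lasts 1/10 s, in which the tool goes at most 50 mm and 8.59 degrees, less where a joint would pass 70% of its speed; a pose out of reach is approached as far as the arm can. A call with a gripper value outside its range is refused whole. The fingers move at their own pace and stop on an object; the grip force is fixed at half the most. Time passes only in rows, so rows that do not move let the fingers close. It gives the time, the measured TCP pose, the force and the opening at its end, in the units of the state.
- r.get_state(): the state, without advancing time (a new reading comes with each control period).
- r.camera(name): name is "side" or "top"; returns (picture, depth): 400x640x3 uint8, red, green, blue; 400x640 float32, m along the optical axis (not along the pixel's ray), 0 where there is no reading.
- r.camera_params(name): a dict with "intrinsics" (3x3 intrinsics, pixels), "view" (4x4, takes a point from world to camera coordinates). Camera axes: x right, y down, z forward; pixel columns grow to the right and rows downward; lengths in m; the calibration is good to about 2 mm. A picture is of the moment at which its call begins. camera_params takes no time and is no camera call.
- r.finish_job(): hands the job in, once; it reports no verdict.
The state is a dict: "clock": time; "joint_pos": joint angles; "joint_velocities": joint speeds; "joint_efforts": joint torques, N m; "tcp_pos": TCP position; "tcp_rot": TCP orientation; "force": force on the tool from outside, world axes, zero at the start; "moment": the same for the moment, N m; "finger_gap": finger opening in m.
Only numpy, scipy, OpenCV 4.12 (cv2) and the standard library are available. Lean on these libraries where they do the work, as an engineer would, in place of code of your own. Each camera call takes 0.05 s, during which the arm holds its last target. There are 200 camera calls.

## Working session

There is one attempt and no reset: what is moved stays moved. The work goes in short steps, Python scripts to look and compute and a tool call to move; the robot and the scene stay as the last step left them, time stands still between calls to the robot, and variables do not carry over. Pictures are saved under pics/ and viewed, about 8 in all and at most 12, crops included, and the job is handed in when it is done.

Besides the shell and the picture viewer there is one more tool, called after "Request:" by a JSON object that holds its "method" and its "body". arm_command: Moves the arm, as the interface text tells. Its arguments: {"type":"object","properties":{"deltas":{"type":"array","items":{"type":"object","properties":{"x":{"type":"number"},"y":{"type":"number"},"z":{"type":"number"},"ax":{"type":"number"},"ay":{"type":"number"},"az":{"type":"number"},"jaw":{"type":"number"}}}}},"required":["deltas"]}

```bash
mkdir -p pics; cat > h.py <<'E'
import numpy as np, cv2
from bench import r
def shot(n,f):
    p,d=r.camera(n); cv2.imwrite('pics/'+f+'.png',cv2.cvtColor(p,cv2.COLOR_RGB2BGR)); np.save(f'{f}.npy',d); return p,d
def pt(n,d,u,v,w=1):
    P=r.camera_params(n);K=np.array(P['intrinsics']);V=np.array(P['view'])
    a=d[v-w:v+w+1,u-w:u+w+1];z=np.median(a[a>0])
    c=np.linalg.inv(K)@[u*z,v*z,z]
    return V[:3,:3].T@(c-V[:3,3])
def cloud(n,d):
    P=r.camera_params(n);K=np.array(P['intrinsics']);V=np.array(P['view'])
    v,u=np.mgrid[:400,:640];c=np.stack([(u-K[0,2])/K[0,0]*d,(v-K[1,2])/K[1,1]*d,d],-1)
    return (c-V[:3,3])@V[:3,:3]
E
python3 - <<'E'
from h import *
shot('top','t0');shot('side','s0')
s=r.get_state();print(s['clock'],s['tcp_pos'],s['tcp_rot'],s['force'],s['finger_gap'])
E
```

```text
0.1 [0.19699948 0.59299944 0.403789  ] [[ 3.15291737e-01  9.48994661e-01 -5.03238948e-04]
 [ 9.48993271e-01 -3.15292137e-01 -1.62499464e-03]
 [-1.70077852e-03  3.47770079e-05 -9.99998553e-01]] [-0.52675762  0.54960939  0.38852211] 0.0853399803612425
```

View pics/t0.png

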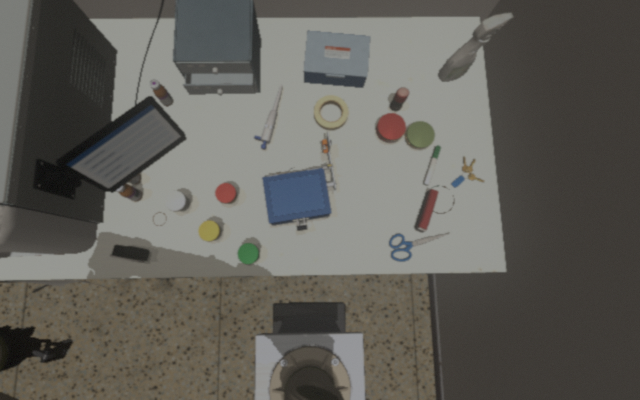

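View pics/s0.png

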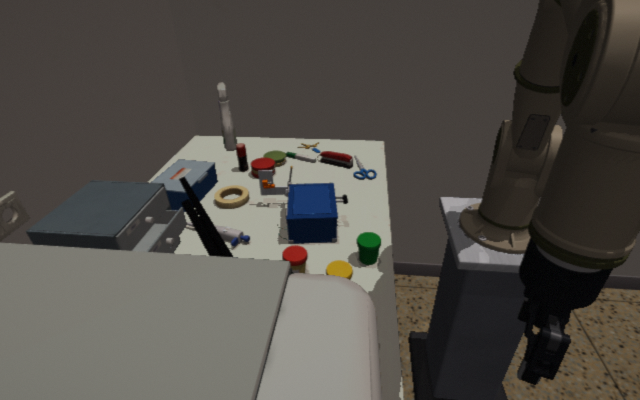

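Top: the near blue box is at (297,196) with its pull bar at (302,227). The pale blue box at the wall (337,58) is the look-alike. Things that could be taken for the red cup: red cap (226,193), red lid or dish (391,127), red-black bottle (399,98), green cup (248,254) and olive lid (420,134). I choose (226,193) and check it in a close crop.

```bash
python3 - <<'E'
from h import *
t=cv2.imread('pics/t0.png');s=cv2.imread('pics/s0.png')
a=cv2.resize(t[150:275,160:345],None,fx=4,fy=4,interpolation=3)
cv2.imwrite('pics/c0.png',a)
b=cv2.resize(s[160:285,260:400],None,fx=4,fy=4,interpolation=3)
cv2.imwrite('pics/c1.png',b)
d=np.load('t0.npy');C=cloud('top',d)
p=cv2.cvtColor(t,cv2.COLOR_BGR2HSV).astype(int)
def cap(u,v):
    q=C[v-16:v+17,u-16:u+17].reshape(-1,3);q=q[(q[:,2]>.060)&(q[:,2]<.075)]
    m=q[:,:2];return m.min(0),m.max(0),(m.min(0)+m.max(0))/2,m.mean(0),np.median(q[:,2]),len(q)
for n,u,v in [('red',226,193),('yel',209,230),('grn',248,254),('white',179,201),('?',391,127)]:
    try: print(n,pt('top',d,u,v).round(3),*[np.round(x,3) for x in cap(u,v)])
    except Exception as e: print(n,e)
# lid
q=C[160:240,255:340].reshape(-1,3);z=q[:,2]
m=(z>.078)&(z<.1);print(np.median(z[m]),m.sum())
q=q[m][:,:2].astype(np.float32);print(cv2.minAreaRect(q))
print('bar',pt('top',d,302,227).round(3))
E
```

```text
red [0.563 0.24  0.068] [0.534 0.212] [0.594 0.273] [0.564 0.242] [0.564 0.242] 0.067 338
yel [0.453 0.286 0.068] [0.422 0.257] [0.483 0.317] [0.453 0.287] [0.452 0.287] 0.068 353
grn [0.382 0.172 0.067] [0.357 0.144] [0.414 0.202] [0.385 0.173] [0.385 0.172] 0.068 360
white [0.54  0.378 0.067] [0.514 0.359] [0.571 0.419] [0.542 0.389] [0.542 0.388] 0.068 350
? zero-size array to reduction operation minimum which has no identity
0.08932215175432477 3067
((0.5369592905044556, 0.020615532994270325), (0.17735721170902252, 0.19906188547611237), 8.644373893737793)
bar [0.456 0.016 0.09 ]
```

View pics/c0.png

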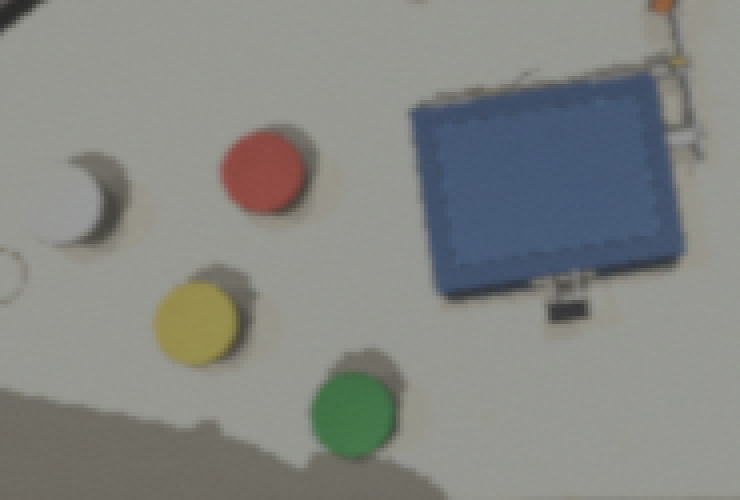

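View pics/c1.png

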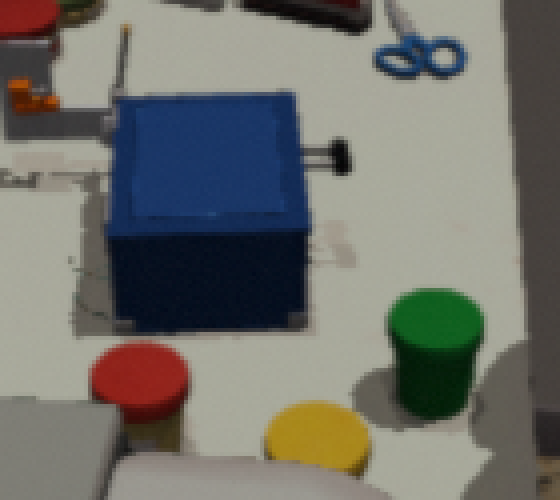

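Crops: the red cup at c0 (264,172), which is full (226,193), is a tall red-capped cup with a clear body. The bar is at c0 (568,311), which is full (302,228). The orange stop and bracket sit on the -y side. Next I refine the box yaw and the hinge.

```bash
python3 - <<'E'
from h import *
t=cv2.imread('pics/t0.png').astype(int);d=np.load('t0.npy');C=cloud('top',d)
B,G,R=t[...,0],t[...,1],t[...,2]
m=(B>R*1.6)&(B>70)&(C[...,2]>.08)&(C[...,2]<.1);m[:160]=0;m[240:]=0;m[:,:255]=0;m[:,340:]=0
rect=cv2.minAreaRect(C[m][:,:2].astype(np.float32));print(rect,np.median(C[m][:,2]),m.sum())
print(cv2.boxPoints(rect).round(4))
k=(t.max(2)<45)&(C[...,2]>.06);k[:222]=0;k[235:]=0;k[:,:292]=0;k[:,312:]=0
v,u=np.nonzero(k);print('bar',k.sum(),u.min(),u.max(),v.min(),v.max(),C[k].mean(0),C[k].min(0),C[k].max(0))
s=r.get_state();print(s['clock'],s['joint_pos'])
E
```

```text
((0.5494608879089355, 0.03186818212270737), (0.1323811113834381, 0.17238116264343262), 9.166792869567871) 0.08959981331896325 2330
[[ 0.4704  0.1064]
 [ 0.4978 -0.0638]
 [ 0.6285 -0.0427]
 [ 0.6011  0.1275]]Traceback (most recent call last):
  File "<stdin>", line 8, in <module>
    return umr_minimum(a, axis, None, out, keepdims, initial, where)
ValueError: zero-size array to reduction operation minimum which has no identity
```

Request:
{"method": "arm_command", "body": {"deltas": [{"az": -0.125}, {"az": -0.125}, {"az": -0.125}, {"az": -0.106}, {}]}}

```text
schema error: expected keys x, y, z, ax, ay, az, jaw
```

```bash
cat >> h.py <<'E'
yaw=np.deg2rad(9.2);xb=np.array([np.cos(yaw),np.sin(yaw),0]);yb=np.array([-np.sin(yaw),np.cos(yaw),0])
hinge=np.array([.6186,.043,.085])
def off(g):
    "cm in tool axes from current grasp point to g"
    s=r.get_state();R=np.array(s['tcp_rot']);p=np.array(s['tcp_pos'])+R[:,2]*.155
    d=R.T@(np.array(g)-p)*100
    Rt=np.column_stack([yb,xb,[0,0,-1]])
    rot=cv2.Rodrigues(R.T@Rt)[0].ravel()
    print('t',round(s['clock'],2),'g',p.round(4),'off',d.round(2),'rot',rot.round(3),'F',np.array(s['force']).round(2),'gap',round(s['finger_gap'],4))
    return d
def lid():
    s=r.get_state();R=np.array(s['tcp_rot']);p=np.array(s['tcp_pos'])+R[:,2]*.155-hinge
    return np.arctan2(p[2],-p@xb),np.hypot(p@xb,p[2])
E
python3 -c "
from h import *
off([.456,.017,.16])"
```

```text
t 0.1 g [0.1969 0.5927 0.2488] off [-46.45  42.74   8.96] rot [-0.     0.002 -0.481] F [-0.53  0.55  0.39] gap 0.0853
```

Request:
{"method": "arm_command", "body": {"deltas": [{"x": 0, "y": 0, "z": 0, "ax": 0, "ay": 0, "az": -0.125, "jaw": 0}, {"x": 0, "y": 0, "z": 0, "ax": 0, "ay": 0, "az": -0.125, "jaw": 0}, {"x": 0, "y": 0, "z": 0, "ax": 0, "ay": 0, "az": -0.125, "jaw": 0}, {"x": 0, "y": 0, "z": 0, "ax": 0, "ay": 0, "az": -0.106, "jaw": 0}, {"x": -4.5, "y": 1.2, "z": 0, "ax": 0, "ay": 0, "az": 0, "jaw": 0}, {"x": -4.5, "y": 1.2, "z": 0, "ax": 0, "ay": 0, "az": 0, "jaw": 0}, {"x": -4.5, "y": 1.2, "z": 0, "ax": 0, "ay": 0, "az": 0, "jaw": 0}, {"x": -4.5, "y": 1.2, "z": 0, "ax": 0, "ay": 0, "az": 0, "jaw": 0}]}}

```text
clock: 0.9
tcp_pos: [0.2735, 0.4241, 0.3971]
tcp_rot: [[-0.192, 0.981, -0.007], [0.981, 0.192, -0.011], [-0.009, -0.009, -1.0]]
force: [0.3, 0.2, 1.4]
finger_gap: 0.0854
```

```bash
python3 -c "
from h import *
off([.456,.017,.16])"
```

```text
t 0.9 g [0.2724 0.4225 0.2422] off [-43.24  10.31   8.52] rot [-0.009  0.009  0.033] F [0.26 0.19 1.36] gap 0.0854
```

Request:
{"method": "arm_command", "body": {"deltas": [{"x": -5, "y": 1.3, "z": 0, "ax": 0, "ay": 0, "az": 0.03, "jaw": 0}, {"x": -5, "y": 1.3, "z": 0, "ax": 0, "ay": 0, "az": 0, "jaw": 0}, {"x": -5, "y": 1.3, "z": 0, "ax": 0, "ay": 0, "az": 0, "jaw": 0}, {"x": -5, "y": 1.3, "z": 0, "ax": 0, "ay": 0, "az": 0, "jaw": 0}, {"x": -5, "y": 1.3, "z": 0, "ax": 0, "ay": 0, "az": 0, "jaw": 0}, {"x": -5, "y": 1.3, "z": 0, "ax": 0, "ay": 0, "az": 0, "jaw": 0}, {"x": -5, "y": 1.3, "z": 0, "ax": 0, "ay": 0, "az": 0, "jaw": 0}, {"x": -5, "y": 1.2, "z": 0, "ax": 0, "ay": 0, "az": 0, "jaw": 0}]}}

```text
clock: 1.7
tcp_pos: [0.4321, 0.0567, 0.3983]
tcp_rot: [[-0.162, 0.987, -0.009], [0.987, 0.162, -0.011], [-0.009, -0.011, -1.0]]
force: [0.5, -0.1, -0.4]
finger_gap: 0.0855
```

```bash
python3 -c "
from h import *
off([.456,.017,.16])"
```

```text
t 1.7 g [0.4306 0.0551 0.2433] off [-4.09  1.98  8.35] rot [-0.011  0.009  0.002] F [ 0.45 -0.13 -0.43] gap 0.0855
```

Request:
{"method": "arm_command", "body": {"deltas": [{"x": -4.0, "y": 2.0, "z": 1, "ax": -0.011, "ay": 0.009, "az": 0, "jaw": 0}, {"x": 0, "y": 0, "z": 3, "ax": 0, "ay": 0, "az": 0, "jaw": 60}, {"x": 0, "y": 0, "z": 3, "ax": 0, "ay": 0, "az": 0, "jaw": 60}, {"x": 0, "y": 0, "z": 0, "ax": 0, "ay": 0, "az": 0, "jaw": 60}]}}

```text
clock: 2.1
tcp_pos: [0.4603, 0.0094, 0.3275]
tcp_rot: [[-0.148, 0.989, 0.004], [0.989, 0.148, -0.001], [-0.002, 0.004, -1.0]]
force: [0.2, 0.6, 0.7]
finger_gap: 0.0654
```

```bash
python3 -c "
from h import *
off([.456,.017,.088])"
```

```text
t 2.1 g [0.4609 0.0092 0.1725] off [ 0.85 -0.41  8.45] rot [ 0.004  0.002 -0.012] F [0.17 0.62 0.7 ] gap 0.0654
```

Request:
{"method": "arm_command", "body": {"deltas": [{"x": 0.8, "y": -0.4, "z": 2, "ax": 0.004, "ay": 0.002, "az": -0.012, "jaw": 60}, {"x": 0, "y": 0, "z": 2, "ax": 0, "ay": 0, "az": 0, "jaw": 60}, {"x": 0, "y": 0, "z": 0, "ax": 0, "ay": 0, "az": 0, "jaw": 60}]}}

```text
clock: 2.4
tcp_pos: [0.4555, 0.0176, 0.289]
tcp_rot: [[-0.161, 0.987, 0.0], [0.987, 0.161, 0.001], [0.001, 0.001, -1.0]]
force: [0.4, 0.7, 0.6]
finger_gap: 0.0651
```

```bash
python3 - <<'E'
from h import *
off([.456,.017,.088])
p,d=shot('top','t1');q,e=shot('side','s1')
a=cv2.resize(cv2.imread('pics/t1.png')[180:260,262:342],(480,480),interpolation=3)
b=cv2.resize(cv2.imread('pics/s1.png')[130:230,280:360],(320,400),interpolation=3)
c=np.zeros((480,800,3),np.uint8);c[:,:480]=a;c[:400,480:]=b;cv2.imwrite('pics/v1.png',c)
E
```

```text
t 2.4 g [0.4556 0.0177 0.134 ] off [-0.08  0.03  4.6 ] rot [ 0.001 -0.001  0.001] F [0.45 0.66 0.6 ] gap 0.0651
```

View pics/v1.png

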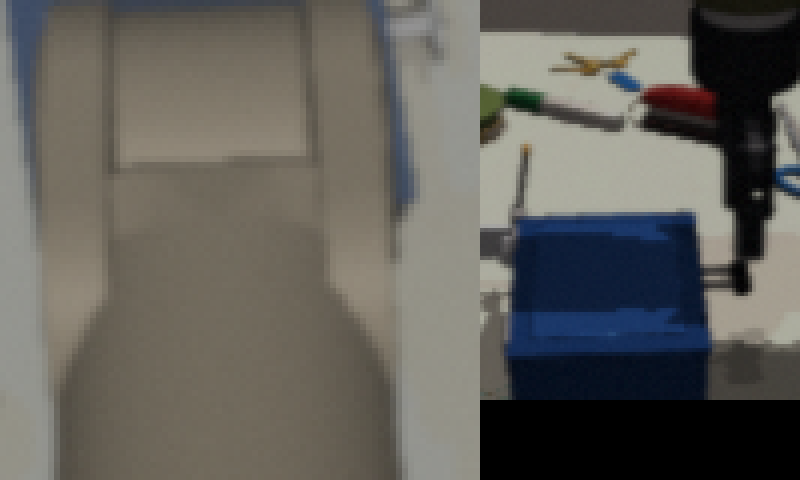

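The side view shows the finger directly over the bar (bar 742,275; fingertip 750,250), so I descend and grip.

Request:
{"method": "arm_command", "body": {"deltas": [{"x": -0.1, "y": 0, "z": 2.5, "ax": 0, "ay": 0, "az": 0, "jaw": 60}, {"x": 0, "y": 0, "z": 2.3, "ax": 0, "ay": 0, "az": 0, "jaw": 60}, {"x": 0, "y": 0, "z": 0.3, "ax": 0, "ay": 0, "az": 0, "jaw": 60}, {"x": 0, "y": 0, "z": 0, "ax": 0, "ay": 0, "az": 0, "jaw": 255}, {"x": 0, "y": 0, "z": 0, "ax": 0, "ay": 0, "az": 0, "jaw": 255}, {"x": 0, "y": 0, "z": 0, "ax": 0, "ay": 0, "az": 0, "jaw": 255}, {"x": 0, "y": 0, "z": 0, "ax": 0, "ay": 0, "az": 0, "jaw": 255}]}}

```text
clock: 3.2
tcp_pos: [0.4612, 0.0172, 0.2494]
tcp_rot: [[-0.162, 0.987, 0.017], [0.987, 0.161, 0.005], [0.003, 0.017, -1.0]]
force: [-1.5, 0.6, -1.2]
finger_gap: 0.0283
```

```bash
python3 -c "
from h import *
off([.456,.017,.085]);print(lid())"
```

```text
t 3.2 g [0.4637 0.0181 0.0944] off [ 0.02 -0.8   0.92] rot [ 0.017 -0.003  0.002] F [-1.54  0.59 -1.25] gap 0.0283
(np.float64(0.059719109267183046), np.float64(0.15712466776486686))
```

Request:
{"method": "arm_command", "body": {"deltas": [{"x": 0, "y": 0, "z": 0, "ax": 0.017, "ay": 0, "az": 0, "jaw": 255}, {"x": 0, "y": 0, "z": 0, "ax": 0, "ay": 0, "az": 0, "jaw": 255}]}}

```text
clock: 3.4
tcp_pos: [0.463, 0.0176, 0.2514]
tcp_rot: [[-0.162, 0.987, 0.006], [0.987, 0.162, 0.004], [0.003, 0.006, -1.0]]
force: [-5.2, -1.3, -1.7]
finger_gap: 0.0281
```

```bash
python3 - <<'E'
from h import *
off([.456,.017,.085]);print(lid())
q,e=shot('side','s2')
cv2.imwrite('pics/v2.png',cv2.resize(cv2.imread('pics/s2.png')[160:240,280:380],(800,600),interpolation=3))
E
```

```text
t 3.4 g [0.4639 0.0181 0.0964] off [ 0.01 -0.8   1.13] rot [ 0.006 -0.003  0.002] F [-5.2  -1.3  -1.72] gap 0.0281
(np.float64(0.07260198179487058), np.float64(0.15712244257056998))
```

View pics/v2.png

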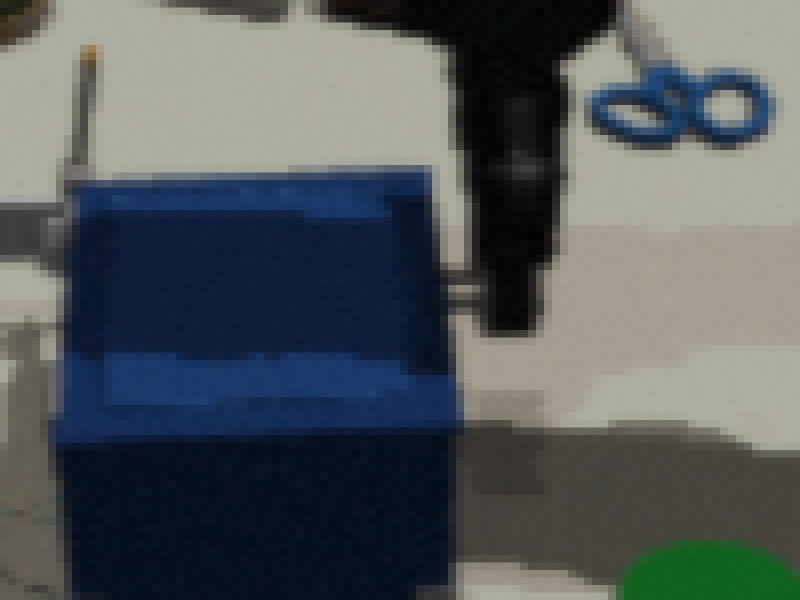

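Bar held between the fingers (v2 510,300). I start swinging in short arc steps.

Request:
{"method": "arm_command", "body": {"deltas": [{"x": 0, "y": 0.1, "z": -1.2, "ax": 0, "ay": 0, "az": 0, "jaw": 255}, {"x": 0, "y": 0.2, "z": -1.2, "ax": 0, "ay": 0, "az": 0, "jaw": 255}, {"x": 0, "y": 0.3, "z": -1.2, "ax": 0, "ay": 0, "az": 0, "jaw": 255}, {"x": 0, "y": 0.4, "z": -1.15, "ax": 0, "ay": 0, "az": 0, "jaw": 255}, {"x": 0, "y": 0.45, "z": -1.1, "ax": 0, "ay": 0, "az": 0, "jaw": 255}]}}

```text
clock: 3.95
tcp_pos: [0.478, 0.0199, 0.3144]
tcp_rot: [[-0.161, 0.987, 0.008], [0.987, 0.161, 0.003], [0.002, 0.008, -1.0]]
force: [7.3, -0.9, -8.0]
finger_gap: 0.028
```

```bash
python3 -c "
from h import *
off([.456,.017,.085]);print(lid())"
```

```text
t 3.95 g [0.4793 0.0205 0.1594] off [ 0.02 -2.42  7.42] rot [ 0.008 -0.002  0.002] F [ 7.29 -0.86 -8.02] gap 0.028
(np.float64(0.48493423520337786), np.float64(0.1595305123914778))
```

Request:
{"method": "arm_command", "body": {"deltas": [{"x": 0, "y": 0.75, "z": -0.95, "ax": 0, "ay": 0, "az": 0, "jaw": 255}, {"x": 0, "y": 0.75, "z": -0.95, "ax": 0, "ay": 0, "az": 0, "jaw": 255}, {"x": 0, "y": 0.8, "z": -0.9, "ax": 0, "ay": 0, "az": 0, "jaw": 255}, {"x": 0, "y": 0.85, "z": -0.85, "ax": 0, "ay": 0, "az": 0, "jaw": 255}, {"x": 0, "y": 0.9, "z": -0.8, "ax": 0, "ay": 0, "az": 0, "jaw": 255}, {"x": 0, "y": 0.95, "z": -0.7, "ax": 0, "ay": 0, "az": 0, "jaw": 255}]}}

```text
clock: 4.55
tcp_pos: [0.5262, 0.0271, 0.37]
tcp_rot: [[-0.161, 0.987, -0.004], [0.987, 0.161, 0.002], [0.002, -0.003, -1.0]]
force: [3.1, -1.9, -9.5]
finger_gap: 0.0274
```

```bash
cat >> h.py <<'E'
def rep():
    s=r.get_state();th,L=lid();F=np.array(s['force']);f=F@xb
    print('t',round(s['clock'],2),'th %.3f L %.4f'%(th,L),'rad %.1f tan %.1f'%(-f*np.cos(th)+F[2]*np.sin(th),f*np.sin(th)+F[2]*np.cos(th)),'F',F.round(1),'gap',round(s['finger_gap'],4))
    off(hinge)
E
python3 -c "
from h import *
rep()"
```

```text
t 4.55 th 0.944 L 0.1606 rad -9.3 tan -3.4 F [ 3.1 -1.9 -9.5] gap 0.0274
t 4.55 g [0.5256 0.0274 0.215 ] off [1.000e-02 9.470e+00 1.297e+01] rot [-0.003 -0.002  0.001] F [ 3.05 -1.87 -9.5 ] gap 0.0274
```

Request:
{"method": "arm_command", "body": {"deltas": [{"x": 0, "y": 0.9, "z": -0.45, "ax": 0, "ay": 0, "az": 0, "jaw": 255}, {"x": 0, "y": 0.9, "z": -0.4, "ax": 0, "ay": 0, "az": 0, "jaw": 255}, {"x": 0, "y": 0.95, "z": -0.35, "ax": 0, "ay": 0, "az": 0, "jaw": 255}, {"x": 0, "y": 0.95, "z": -0.3, "ax": 0, "ay": 0, "az": 0, "jaw": 255}]}}

```text
clock: 4.95
tcp_pos: [0.5609, 0.0318, 0.3894]
tcp_rot: [[-0.159, 0.987, -0.017], [0.987, 0.159, 0.002], [0.005, -0.016, -1.0]]
force: [-7.2, -1.5, 8.2]
finger_gap: 0.0268
```

```bash
python3 -c "
from h import *
rep()"
```

```text
t 4.95 th 1.182 L 0.1615 rad 10.3 tan -3.7 F [-7.2 -1.5  8.2] gap 0.0268
t 4.95 g [0.5583 0.0322 0.2345] off [ 0.04  6.36 14.85] rot [-0.016 -0.005 -0.001] F [-7.22 -1.52  8.16] gap 0.0268
```

Request:
{"method": "arm_command", "body": {"deltas": [{"x": 0, "y": 0.55, "z": -0.25, "ax": 0, "ay": 0, "az": 0, "jaw": 255}, {"x": 0, "y": 0.55, "z": -0.2, "ax": 0, "ay": 0, "az": 0, "jaw": 255}, {"x": 0, "y": 0.55, "z": -0.15, "ax": 0, "ay": 0, "az": 0, "jaw": 255}]}}

```text
clock: 5.25
tcp_pos: [0.5772, 0.0343, 0.3958]
tcp_rot: [[-0.158, 0.987, -0.022], [0.987, 0.159, 0.002], [0.005, -0.021, -1.0]]
force: [-3.0, -1.3, 2.6]
finger_gap: 0.0257
```

```bash
python3 -c "
from h import *
rep()"
```

```text
t 5.25 th 1.286 L 0.1623 rad 3.4 tan -2.3 F [-3.  -1.3  2.6] gap 0.0257
t 5.25 g [0.5738 0.0346 0.2408] off [ 0.04  4.89 15.48] rot [-0.021 -0.005 -0.001] F [-3.01 -1.3   2.57] gap 0.0257
```

```bash
python3 - <<'E'
from h import *
q,e=shot('side','s3')
cv2.imwrite('pics/v3.png',cv2.resize(cv2.imread('pics/s3.png')[100:220,260:380],(600,600),interpolation=3))
rep()
E
```

```text
t 5.3 th 1.292 L 0.1624 rad 1.8 tan -3.3 F [-3.7 -0.3  0.9] gap 0.0263
t 5.3 g [0.5746 0.0348 0.2411] off [ 0.04  4.79 15.52] rot [-0.02  -0.005 -0.001] F [-3.65 -0.27  0.88] gap 0.0263
```

View pics/v3.png

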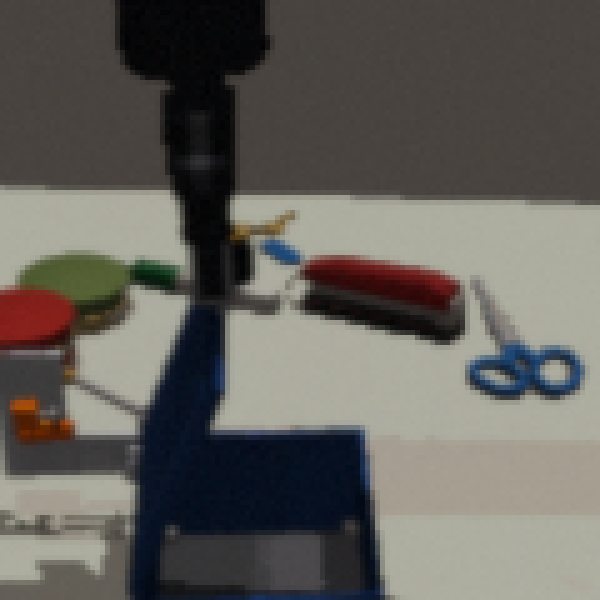

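The side crop shows the bar (245,262) sticking out in front of the finger (210,265). The pinch is about 8 mm off-centre and slipping, too poor for pushing at 10–15 N. I swing it gently back and regrip centrally.

Request:
{"method": "arm_command", "body": {"deltas": [{"x": 0, "y": -1.42, "z": 0.5, "ax": 0, "ay": 0, "az": 0, "jaw": 255}, {"x": 0, "y": -1.37, "z": 0.6, "ax": 0, "ay": 0, "az": 0, "jaw": 255}, {"x": 0, "y": -1.31, "z": 0.73, "ax": 0, "ay": 0, "az": 0, "jaw": 255}, {"x": 0, "y": -1.23, "z": 0.86, "ax": 0, "ay": 0, "az": 0, "jaw": 255}, {"x": 0, "y": -1.15, "z": 0.97, "ax": 0, "ay": 0, "az": 0, "jaw": 255}, {"x": 0, "y": -1.06, "z": 1.07, "ax": 0, "ay": 0, "az": 0, "jaw": 255}, {"x": 0, "y": -0.94, "z": 1.16, "ax": 0, "ay": 0, "az": 0, "jaw": 255}]}}

```text
clock: 6.0
tcp_pos: [0.4973, 0.0233, 0.335]
tcp_rot: [[-0.163, 0.987, -0.0], [0.987, 0.163, 0.0], [0.0, -0.0, -1.0]]
force: [7.3, -0.2, -5.1]
finger_gap: 0.026
```

```bash
python3 -c "
from h import *
rep()"
```

```text
t 6.0 th 0.658 L 0.1553 rad -8.8 tan 0.4 F [ 7.3 -0.2 -5.1] gap 0.026
t 6.0 g [0.4973 0.0233 0.18  ] off [-0.04 12.3   9.49] rot [-0.    -0.     0.003] F [ 7.35 -0.15 -5.12] gap 0.026
```

Request:
{"method": "arm_command", "body": {"deltas": [{"x": 0, "y": -0.8, "z": 1.25, "ax": 0, "ay": 0, "az": 0, "jaw": 255}, {"x": 0, "y": -0.65, "z": 1.35, "ax": 0, "ay": 0, "az": 0, "jaw": 255}, {"x": 0, "y": -0.5, "z": 1.4, "ax": 0, "ay": 0, "az": 0, "jaw": 255}, {"x": 0, "y": -0.4, "z": 1.45, "ax": 0, "ay": 0, "az": 0, "jaw": 255}, {"x": 0, "y": -0.25, "z": 1.5, "ax": 0, "ay": 0, "az": 0, "jaw": 255}, {"x": 0, "y": -0.1, "z": 0.8, "ax": 0, "ay": 0, "az": 0, "jaw": 255}]}}

```text
clock: 6.6
tcp_pos: [0.4717, 0.0192, 0.2586]
tcp_rot: [[-0.164, 0.986, 0.011], [0.986, 0.164, 0.004], [0.002, 0.012, -1.0]]
force: [-0.8, -1.2, 1.5]
finger_gap: 0.0246
```

```bash
python3 -c "
from h import *
rep()"
```

```text
t 6.6 th 0.126 L 0.1482 rad 1.2 tan 1.4 F [-0.8 -1.2  1.5] gap 0.0246
t 6.6 g [0.4734 0.0198 0.1036] off [-0.1  14.68  2.04] rot [ 0.012 -0.002  0.004] F [-0.79 -1.22  1.52] gap 0.0246
```

Request:
{"method": "arm_command", "body": {"deltas": [{"x": 0, "y": 0, "z": 0, "ax": 0, "ay": 0, "az": 0, "jaw": 60}, {"x": 0, "y": 0, "z": 0, "ax": 0, "ay": 0, "az": 0, "jaw": 60}, {"x": 0, "y": 0, "z": 0, "ax": 0.012, "ay": 0, "az": 0, "jaw": 60}, {"x": -0.1, "y": -1.6, "z": 1, "ax": 0, "ay": 0, "az": 0, "jaw": 60}, {"x": 0, "y": 0, "z": 1, "ax": 0, "ay": 0, "az": 0, "jaw": 60}, {"x": 0, "y": 0, "z": 0, "ax": 0, "ay": 0, "az": 0, "jaw": 60}]}}

```text
clock: 7.2
tcp_pos: [0.4583, 0.0165, 0.241]
tcp_rot: [[-0.165, 0.986, 0.004], [0.986, 0.165, 0.003], [0.003, 0.004, -1.0]]
force: [0.3, 0.6, 0.5]
finger_gap: 0.0657
```

```bash
python3 - <<'E'
from h import *
rep();off([.456,.017,.086])
p,d=shot('top','t4');q,e=shot('side','s4')
a=cv2.resize(cv2.imread('pics/t4.png')[180:260,262:342],(480,480),interpolation=3)
b=cv2.resize(cv2.imread('pics/s4.png')[150:230,300:364],(320,400),interpolation=3)
c=np.zeros((480,800,3),np.uint8);c[:,:480]=a;c[:400,480:]=b;cv2.imwrite('pics/v4.png',c)
E
```

```text
t 7.2 th 0.006 L 0.1619 rad -0.4 tan 0.5 F [0.3 0.6 0.5] gap 0.0657
t 7.2 g [0.4588 0.017  0.086 ] off [-0.08 16.19  0.16] rot [ 0.004 -0.003  0.005] F [0.34 0.6  0.54] gap 0.0657
t 7.2 g [0.4588 0.017  0.086 ] off [ 0.04 -0.28 -0.  ] rot [ 0.004 -0.003  0.005] F [0.34 0.6  0.54] gap 0.0657
```

View pics/v4.png

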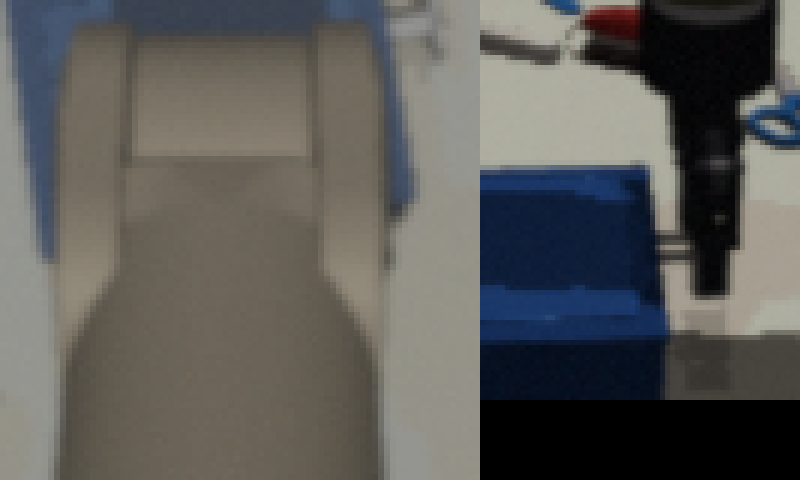

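Request:
{"method": "arm_command", "body": {"deltas": [{"x": 0.1, "y": -0.45, "z": 0, "ax": 0.004, "ay": 0, "az": 0, "jaw": 110}, {"x": 0, "y": 0, "z": 0, "ax": 0, "ay": 0, "az": 0, "jaw": 130}, {"x": 0, "y": 0, "z": 0, "ax": 0, "ay": 0, "az": 0, "jaw": 140}]}}

```text
clock: 7.6
tcp_pos: [0.4549, 0.0169, 0.2428]
tcp_rot: [[-0.165, 0.986, 0.002], [0.986, 0.165, 0.002], [0.002, 0.002, -1.0]]
force: [-0.6, -0.8, 0.0]
finger_gap: 0.0387
```

```bash
python3 -c "
from h import *
rep();off([.456,.017,.086])"
```

```text
t 7.6 th 0.017 L 0.1655 rad 0.7 tan 0.0 F [-0.6 -0.8  0. ] gap 0.0387
t 7.6 g [0.4551 0.0172 0.0878] off [-0.16 16.55  0.31] rot [ 0.002 -0.002  0.005] F [-0.55 -0.76  0.05] gap 0.0387
t 7.6 g [0.4551 0.0172 0.0878] off [-0.04  0.08  0.18] rot [ 0.002 -0.002  0.005] F [-0.55 -0.76  0.05] gap 0.0387
```

Request:
{"method": "arm_command", "body": {"deltas": [{"x": 0, "y": 0, "z": 0.3, "ax": 0, "ay": 0, "az": 0, "jaw": 150}, {"x": 0, "y": 0, "z": 0.1, "ax": 0, "ay": 0, "az": 0, "jaw": 255}, {"x": 0, "y": 0, "z": 0, "ax": 0, "ay": 0, "az": 0, "jaw": 255}]}}

```text
clock: 7.9
tcp_pos: [0.4552, 0.0164, 0.2389]
tcp_rot: [[-0.164, 0.986, 0.003], [0.986, 0.164, 0.002], [0.002, 0.003, -1.0]]
force: [-1.0, 1.1, 2.6]
finger_gap: 0.0287
```

```bash
python3 -c "
from h import *
rep();off([.456,.017,.086])"
```

```text
t 7.9 th -0.007 L 0.1651 rad 0.8 tan 2.6 F [-1.   1.1  2.6] gap 0.0287
t 7.9 g [0.4556 0.0168 0.0839] off [-0.09 16.51 -0.06] rot [ 0.003 -0.002  0.005] F [-1.03  1.13  2.61] gap 0.0287
t 7.9 g [0.4556 0.0168 0.0839] off [ 0.02  0.04 -0.21] rot [ 0.003 -0.002  0.005] F [-1.03  1.13  2.61] gap 0.0287
```

Request:
{"method": "arm_command", "body": {"deltas": [{"x": 0, "y": 0.05, "z": -1.2, "ax": 0, "ay": 0, "az": 0, "jaw": 255}, {"x": 0, "y": 0.13, "z": -1.2, "ax": 0, "ay": 0, "az": 0, "jaw": 255}, {"x": 0, "y": 0.22, "z": -1.2, "ax": 0, "ay": 0, "az": 0, "jaw": 255}, {"x": 0, "y": 0.3, "z": -1.15, "ax": 0, "ay": 0, "az": 0, "jaw": 255}, {"x": 0, "y": 0.4, "z": -1.15, "ax": 0, "ay": 0, "az": 0, "jaw": 255}]}}

```text
clock: 8.4
tcp_pos: [0.4664, 0.0183, 0.3018]
tcp_rot: [[-0.164, 0.986, 0.003], [0.986, 0.164, 0.001], [0.001, 0.003, -1.0]]
force: [7.0, 0.3, -7.1]
finger_gap: 0.0288
```

```bash
python3 -c "
from h import *
rep()"
```

```text
t 8.4 th 0.382 L 0.1657 rad -9.1 tan -4.0 F [ 7.   0.3 -7.1] gap 0.0288
t 8.4 g [0.4669 0.0185 0.1468] off [-0.07 15.35  6.23] rot [ 0.003 -0.001  0.004] F [ 6.99  0.3  -7.07] gap 0.0288
```

Request:
{"method": "arm_command", "body": {"deltas": [{"x": 0, "y": 0.57, "z": -1.05, "ax": 0, "ay": 0, "az": 0, "jaw": 255}, {"x": 0, "y": 0.6, "z": -1.03, "ax": 0, "ay": 0, "az": 0, "jaw": 255}, {"x": 0, "y": 0.67, "z": -1.0, "ax": 0, "ay": 0, "az": 0, "jaw": 255}, {"x": 0, "y": 0.75, "z": -0.94, "ax": 0, "ay": 0, "az": 0, "jaw": 255}, {"x": 0, "y": 0.8, "z": -0.88, "ax": 0, "ay": 0, "az": 0, "jaw": 255}]}}

```text
clock: 8.9
tcp_pos: [0.5002, 0.0234, 0.3549]
tcp_rot: [[-0.163, 0.987, -0.001], [0.987, 0.163, 0.0], [0.0, -0.001, -1.0]]
force: [4.2, -0.8, -9.1]
finger_gap: 0.0286
```

```bash
python3 -c "
from h import *
rep()"
```

```text
t 8.9 th 0.763 L 0.1662 rad -9.2 tan -3.8 F [ 4.2 -0.8 -9.1] gap 0.0286
t 8.9 g [0.5001 0.0235 0.1999] off [-1.000e-02  1.202e+01  1.148e+01] rot [-0.001 -0.     0.003] F [ 4.15 -0.79 -9.1 ] gap 0.0286
```

Request:
{"method": "arm_command", "body": {"deltas": [{"x": 0, "y": 0.92, "z": -0.77, "ax": 0, "ay": 0, "az": 0, "jaw": 255}, {"x": 0, "y": 0.96, "z": -0.72, "ax": 0, "ay": 0, "az": 0, "jaw": 255}, {"x": 0, "y": 1.0, "z": -0.67, "ax": 0, "ay": 0, "az": 0, "jaw": 255}, {"x": 0, "y": 1.03, "z": -0.6, "ax": 0, "ay": 0, "az": 0, "jaw": 255}]}}

```text
clock: 9.3
tcp_pos: [0.5383, 0.0292, 0.3835]
tcp_rot: [[-0.162, 0.987, -0.012], [0.987, 0.162, -0.002], [0.0, -0.012, -1.0]]
force: [-0.2, -1.2, -6.2]
finger_gap: 0.0288
```

```bash
python3 -c "
from h import *
rep()"
```

```text
t 9.3 th 1.045 L 0.1659 rad -5.2 tan -3.4 F [-0.2 -1.2 -6.2] gap 0.0288
t 9.3 g [0.5364 0.0289 0.2285] off [ 0.06  8.51 14.25] rot [-0.012 -0.     0.002] F [-0.15 -1.17 -6.21] gap 0.0288
```

Request:
{"method": "arm_command", "body": {"deltas": [{"x": 0, "y": 0.75, "z": -0.35, "ax": 0, "ay": 0, "az": 0, "jaw": 255}, {"x": 0, "y": 0.77, "z": -0.32, "ax": 0, "ay": 0, "az": 0, "jaw": 255}, {"x": 0, "y": 0.78, "z": -0.3, "ax": 0, "ay": 0, "az": 0, "jaw": 255}, {"x": 0, "y": 0.78, "z": -0.26, "ax": 0, "ay": 0, "az": 0, "jaw": 255}]}}

```text
clock: 9.7
tcp_pos: [0.5694, 0.0338, 0.397]
tcp_rot: [[-0.161, 0.987, -0.018], [0.987, 0.161, -0.002], [0.0, -0.018, -1.0]]
force: [-4.1, -1.0, -1.0]
finger_gap: 0.0286
```

```bash
python3 -c "
from h import *
rep()"
```

```text
t 9.7 th 1.246 L 0.1657 rad 0.4 tan -4.3 F [-4.1 -1.  -1. ] gap 0.0286
t 9.7 g [0.5666 0.0334 0.242 ] off [ 0.1   5.57 15.6 ] rot [-0.018 -0.     0.001] F [-4.11 -0.99 -1.01] gap 0.0286
```

Request:
{"method": "arm_command", "body": {"deltas": [{"x": 0, "y": 0.4, "z": -0.12, "ax": 0, "ay": 0, "az": 0, "jaw": 255}, {"x": 0, "y": 0.4, "z": -0.12, "ax": 0, "ay": 0, "az": 0, "jaw": 255}, {"x": 0, "y": 0.4, "z": -0.11, "ax": 0, "ay": 0, "az": 0, "jaw": 255}]}}

```text
clock: 10.0
tcp_pos: [0.5825, 0.0358, 0.401]
tcp_rot: [[-0.161, 0.987, -0.019], [0.987, 0.161, -0.003], [0.0, -0.019, -1.0]]
force: [-5.3, -1.6, 3.0]
finger_gap: 0.0285
```

```bash
python3 -c "
from h import *
rep()"
```

```text
t 10.0 th 1.329 L 0.1658 rad 4.2 tan -4.6 F [-5.3 -1.6  3. ] gap 0.0285
t 10.0 g [0.5796 0.0353 0.246 ] off [ 0.12  4.28 16.02] rot [-0.019 -0.     0.001] F [-5.26 -1.61  3.02] gap 0.0285
```

Request:
{"method": "arm_command", "body": {"deltas": [{"x": 0, "y": 0.3, "z": -0.1, "ax": 0, "ay": 0, "az": 0, "jaw": 255}, {"x": 0, "y": 0.3, "z": -0.09, "ax": 0, "ay": 0, "az": 0, "jaw": 255}, {"x": 0, "y": 0.3, "z": -0.08, "ax": 0, "ay": 0, "az": 0, "jaw": 255}]}}

```text
clock: 10.3
tcp_pos: [0.5921, 0.0373, 0.4031]
tcp_rot: [[-0.161, 0.987, -0.019], [0.987, 0.161, -0.003], [-0.0, -0.02, -1.0]]
force: [-3.9, -2.2, -0.2]
finger_gap: 0.0286
```

```bash
python3 -c "
from h import *
rep()"
```

```text
t 10.3 th 1.388 L 0.1659 rad 0.5 tan -4.2 F [-3.9 -2.2 -0.2] gap 0.0286
t 10.3 g [0.5891 0.0367 0.2482] off [ 0.14  3.34 16.25] rot [-0.02   0.     0.001] F [-3.87 -2.23 -0.22] gap 0.0286
```

Request:
{"method": "arm_command", "body": {"deltas": [{"x": 0.03, "y": 0.3, "z": -0.05, "ax": 0, "ay": 0, "az": 0, "jaw": 255}, {"x": 0.03, "y": 0.3, "z": -0.04, "ax": 0, "ay": 0, "az": 0, "jaw": 255}, {"x": 0.03, "y": 0.3, "z": -0.04, "ax": 0, "ay": 0, "az": 0, "jaw": 255}]}}

```text
clock: 10.6
tcp_pos: [0.6017, 0.0389, 0.4048]
tcp_rot: [[-0.16, 0.987, -0.019], [0.987, 0.16, -0.004], [-0.001, -0.019, -1.0]]
force: [-3.1, -3.5, 2.2]
finger_gap: 0.0284
```

```bash
python3 -c "
from h import *
rep()"
```

```text
t 10.6 th 1.448 L 0.1661 rad 2.7 tan -3.3 F [-3.1 -3.5  2.2] gap 0.0284
t 10.6 g [0.5988 0.0383 0.2498] off [ 0.17  2.34 16.44] rot [-0.019  0.001  0.   ] F [-3.12 -3.49  2.23] gap 0.0284
```

Request:
{"method": "arm_command", "body": {"deltas": [{"x": -0.03, "y": 0.3, "z": -0.02, "ax": 0, "ay": 0, "az": 0, "jaw": 255}, {"x": 0, "y": 0.3, "z": -0.02, "ax": 0, "ay": 0, "az": 0, "jaw": 255}, {"x": 0, "y": 0.3, "z": -0.01, "ax": 0, "ay": 0, "az": 0, "jaw": 255}]}}

```text
clock: 10.9
tcp_pos: [0.6116, 0.0403, 0.4059]
tcp_rot: [[-0.16, 0.987, -0.017], [0.987, 0.16, -0.004], [-0.001, -0.018, -1.0]]
force: [-3.1, -2.8, 1.6]
finger_gap: 0.0282
```

```bash
python3 -c "
from h import *
rep()"
```

```text
t 10.9 th 1.510 L 0.1662 rad 1.8 tan -3.4 F [-3.1 -2.8  1.6] gap 0.0282
t 10.9 g [0.6089 0.0397 0.2509] off [ 0.18  1.31 16.57] rot [-0.018  0.001  0.   ] F [-3.1  -2.82  1.59] gap 0.0282
```

Request:
{"method": "arm_command", "body": {"deltas": [{"x": 0, "y": 0.3, "z": -0.01, "ax": 0, "ay": 0, "az": 0, "jaw": 255}, {"x": 0, "y": 0.3, "z": 0, "ax": 0, "ay": 0, "az": 0, "jaw": 255}, {"x": 0, "y": 0.3, "z": 0.01, "ax": 0, "ay": 0, "az": 0, "jaw": 255}]}}

```text
clock: 11.2
tcp_pos: [0.6214, 0.0418, 0.4064]
tcp_rot: [[-0.16, 0.987, -0.016], [0.987, 0.16, -0.004], [-0.001, -0.016, -1.0]]
force: [-2.1, -2.7, 1.0]
finger_gap: 0.0284
```

```bash
python3 -c "
from h import *
rep()"
```

```text
t 11.2 th 1.571 L 0.1664 rad 1.0 tan -2.5 F [-2.1 -2.7  1. ] gap 0.0284
t 11.2 g [0.619  0.0412 0.2514] off [ 0.2   0.26 16.64] rot [-0.016  0.001  0.   ] F [-2.12 -2.68  0.97] gap 0.0284
```

Request:
{"method": "arm_command", "body": {"deltas": [{"x": -0.03, "y": 0.3, "z": 0.02, "ax": 0, "ay": 0, "az": 0, "jaw": 255}, {"x": 0, "y": 0.3, "z": 0.02, "ax": 0, "ay": 0, "az": 0, "jaw": 255}, {"x": 0, "y": 0.3, "z": 0.03, "ax": 0, "ay": 0, "az": 0, "jaw": 255}]}}

```text
clock: 11.5
tcp_pos: [0.6314, 0.0432, 0.4063]
tcp_rot: [[-0.16, 0.987, -0.014], [0.987, 0.16, -0.003], [-0.001, -0.014, -1.0]]
force: [-3.8, -2.3, 5.3]
finger_gap: 0.0276
```

```bash
python3 -c "
from h import *
rep()"
```

```text
t 11.5 th 1.634 L 0.1667 rad 5.0 tan -4.4 F [-3.8 -2.3  5.3] gap 0.0276
t 11.5 g [0.6293 0.0428 0.2514] off [ 0.21 -0.81 16.65] rot [-0.014  0.001  0.   ] F [-3.76 -2.3   5.29] gap 0.0276
```

Request:
{"method": "arm_command", "body": {"deltas": [{"x": 0, "y": 0.3, "z": 0, "ax": 0, "ay": 0, "az": 0, "jaw": 255}, {"x": 0, "y": 0.3, "z": 0.02, "ax": 0, "ay": 0, "az": 0, "jaw": 255}]}}

```text
clock: 11.7
tcp_pos: [0.6379, 0.0442, 0.406]
tcp_rot: [[-0.16, 0.987, -0.014], [0.987, 0.16, -0.003], [-0.001, -0.014, -1.0]]
force: [-3.8, -1.9, 5.8]
finger_gap: 0.0283
```

```bash
python3 -c "
from h import *
rep()"
```

```text
t 11.7 th 1.673 L 0.1669 rad 5.4 tan -4.6 F [-3.8 -1.9  5.8] gap 0.0283
t 11.7 g [0.6358 0.0437 0.251 ] off [ 0.22 -1.47 16.62] rot [-0.014  0.001  0.   ] F [-3.78 -1.93  5.81] gap 0.0283
```

Request:
{"method": "arm_command", "body": {"deltas": [{"x": 0, "y": 0.25, "z": 0, "ax": 0, "ay": 0, "az": 0, "jaw": 255}, {"x": 0, "y": 0.25, "z": 0.02, "ax": 0, "ay": 0, "az": 0, "jaw": 255}]}}

```text
clock: 11.9
tcp_pos: [0.6434, 0.0451, 0.4055]
tcp_rot: [[-0.16, 0.987, -0.014], [0.987, 0.16, -0.003], [-0.001, -0.014, -1.0]]
force: [-3.0, -1.6, 4.9]
finger_gap: 0.0282
```

```bash
python3 -c "
from h import *
rep()"
```

```text
t 11.9 th 1.707 L 0.1670 rad 4.5 tan -3.9 F [-3.  -1.6  4.9] gap 0.0282
t 11.9 g [0.6413 0.0446 0.2505] off [ 0.23 -2.03 16.58] rot [-0.014  0.001  0.   ] F [-3.01 -1.64  4.95] gap 0.0282
```

Request:
{"method": "arm_command", "body": {"deltas": [{"x": 0, "y": 0.2, "z": 0.03, "ax": 0, "ay": 0, "az": 0, "jaw": 255}, {"x": 0, "y": 0.2, "z": 0.03, "ax": 0, "ay": 0, "az": 0, "jaw": 255}, {"x": 0, "y": 0.2, "z": 0.03, "ax": 0, "ay": 0, "az": 0, "jaw": 255}]}}

```text
clock: 12.2
tcp_pos: [0.6495, 0.046, 0.4047]
tcp_rot: [[-0.16, 0.987, -0.015], [0.987, 0.16, -0.003], [-0.001, -0.016, -1.0]]
force: [-3.6, -2.9, 6.2]
finger_gap: 0.0279
```

```bash
python3 -c "
from h import *
rep()"
```

```text
t 12.2 th 1.742 L 0.1672 rad 5.4 tan -5.0 F [-3.6 -2.9  6.2] gap 0.0279
t 12.2 g [0.6471 0.0455 0.2498] off [ 0.23 -2.6  16.52] rot [-0.016  0.001  0.001] F [-3.62 -2.93  6.22] gap 0.0279
```

Request:
{"method": "arm_command", "body": {"deltas": [{"x": -0.02, "y": 0.2, "z": 0.0, "ax": 0, "ay": 0, "az": 0, "jaw": 255}, {"x": 0, "y": 0.2, "z": 0.02, "ax": 0, "ay": 0, "az": 0, "jaw": 255}, {"x": 0, "y": 0.2, "z": 0.03, "ax": 0, "ay": 0, "az": 0, "jaw": 255}]}}

```text
clock: 12.5
tcp_pos: [0.6553, 0.0467, 0.4039]
tcp_rot: [[-0.161, 0.987, -0.018], [0.987, 0.161, -0.003], [-0.0, -0.018, -1.0]]
force: [-3.3, -2.1, 4.1]
finger_gap: 0.0282
```

```bash
python3 -c "
from h import *
rep()"
```

```text
t 12.5 th 1.776 L 0.1674 rad 3.2 tan -4.3 F [-3.3 -2.1  4.1] gap 0.0282
t 12.5 g [0.6526 0.0462 0.2489] off [ 0.24 -3.11 16.45] rot [-0.018  0.     0.001] F [-3.28 -2.06  4.05] gap 0.0282
```

Request:
{"method": "arm_command", "body": {"deltas": [{"x": 0, "y": 0.15, "z": 0.02, "ax": 0, "ay": 0, "az": 0, "jaw": 255}, {"x": 0, "y": 0.15, "z": 0.03, "ax": 0, "ay": 0, "az": 0, "jaw": 255}, {"x": 0, "y": 0.15, "z": 0.03, "ax": 0, "ay": 0, "az": 0, "jaw": 255}]}}

```text
clock: 12.8
tcp_pos: [0.6604, 0.0475, 0.4029]
tcp_rot: [[-0.161, 0.987, -0.017], [0.987, 0.161, -0.003], [-0.001, -0.017, -1.0]]
force: [-3.0, -2.5, 3.4]
finger_gap: 0.0275
```

```bash
python3 -c "
from h import *
rep()"
```

```text
t 12.8 th 1.808 L 0.1676 rad 2.6 tan -4.1 F [-3.  -2.5  3.4] gap 0.0275
t 12.8 g [0.6578 0.047  0.2479] off [ 0.25 -3.65 16.36] rot [-0.017  0.001  0.001] F [-3.02 -2.48  3.44] gap 0.0275
```

Request:
{"method": "arm_command", "body": {"deltas": [{"x": 0, "y": 0.15, "z": 0.03, "ax": 0, "ay": 0, "az": 0, "jaw": 255}, {"x": 0, "y": 0.15, "z": 0.03, "ax": 0, "ay": 0, "az": 0, "jaw": 255}, {"x": 0, "y": 0.15, "z": 0.04, "ax": 0, "ay": 0, "az": 0, "jaw": 255}]}}

```text
clock: 13.1
tcp_pos: [0.6655, 0.0483, 0.4018]
tcp_rot: [[-0.161, 0.987, -0.016], [0.987, 0.161, -0.003], [-0.001, -0.016, -1.0]]
force: [-1.1, -3.2, 3.5]
finger_gap: 0.0274
```

```bash
python3 -c "
from h import *
rep()"
```

```text
t 13.1 th 1.840 L 0.1678 rad 3.0 tan -2.4 F [-1.1 -3.2  3.5] gap 0.0274
t 13.1 g [0.663  0.0478 0.2468] off [ 0.26 -4.2  16.25] rot [-0.016  0.001  0.001] F [-1.05 -3.23  3.53] gap 0.0274
```

Request:
{"method": "arm_command", "body": {"deltas": [{"x": -0.03, "y": 0.15, "z": 0.04, "ax": 0, "ay": 0, "az": 0, "jaw": 255}, {"x": 0, "y": 0.15, "z": 0.04, "ax": 0, "ay": 0, "az": 0, "jaw": 255}, {"x": 0, "y": 0.15, "z": 0.05, "ax": 0, "ay": 0, "az": 0, "jaw": 255}]}}

```text
clock: 13.4
tcp_pos: [0.6704, 0.049, 0.4005]
tcp_rot: [[-0.161, 0.987, -0.015], [0.987, 0.161, -0.003], [-0.001, -0.016, -1.0]]
force: [-2.0, -1.1, 4.1]
finger_gap: 0.0282
```

```bash
python3 -c "
from h import *
rep()"
```

```text
t 13.4 th 1.871 L 0.1680 rad 3.3 tan -3.2 F [-2.  -1.1  4.1] gap 0.0282
t 13.4 g [0.668  0.0485 0.2455] off [ 0.26 -4.71 16.13] rot [-0.016  0.001  0.001] F [-1.97 -1.07  4.07] gap 0.0282
```

Request:
{"method": "arm_command", "body": {"deltas": [{"x": 0, "y": 0.15, "z": 0.04, "ax": 0, "ay": 0, "az": 0, "jaw": 255}, {"x": 0, "y": 0.15, "z": 0.05, "ax": 0, "ay": 0, "az": 0, "jaw": 255}, {"x": 0, "y": 0.15, "z": 0.05, "ax": 0, "ay": 0, "az": 0, "jaw": 255}]}}

```text
clock: 13.7
tcp_pos: [0.6748, 0.0497, 0.3994]
tcp_rot: [[-0.161, 0.987, -0.016], [0.987, 0.161, -0.003], [-0.0, -0.017, -1.0]]
force: [-6.0, -1.4, 6.1]
finger_gap: 0.0282
```

```bash
python3 -c "
from h import *
rep()"
```

```text
t 13.7 th 1.898 L 0.1683 rad 3.8 tan -7.8 F [-6.  -1.4  6.1] gap 0.0282
t 13.7 g [0.6723 0.0493 0.2444] off [ 0.25 -5.14 16.03] rot [-0.017  0.     0.001] F [-5.99 -1.44  6.13] gap 0.0282
```

Request:
{"method": "arm_command", "body": {"deltas": [{"x": 0, "y": 0.12, "z": 0.03, "ax": 0, "ay": 0, "az": 0, "jaw": 255}]}}

```text
clock: 13.8
tcp_pos: [0.6757, 0.0499, 0.3991]
tcp_rot: [[-0.161, 0.987, -0.018], [0.987, 0.161, -0.003], [0.0, -0.018, -1.0]]
force: [-6.4, -3.4, 6.1]
finger_gap: 0.0278
```

```bash
python3 -c "
from h import *
rep()"
```

```text
t 13.8 th 1.902 L 0.1683 rad 3.5 tan -8.5 F [-6.4 -3.4  6.1] gap 0.0278
t 13.8 g [0.673  0.0495 0.2441] off [ 0.24 -5.18 16.01] rot [-0.018  0.     0.001] F [-6.39 -3.39  6.09] gap 0.0278
```

Request:
{"method": "arm_command", "body": {"deltas": [{"x": 0, "y": 0.17, "z": 0.04, "ax": 0, "ay": 0, "az": 0, "jaw": 255}]}}

```text
clock: 13.9
tcp_pos: [0.677, 0.0501, 0.3988]
tcp_rot: [[-0.161, 0.987, -0.02], [0.987, 0.161, -0.003], [0.0, -0.02, -1.0]]
force: [-8.7, -2.4, 7.3]
finger_gap: 0.0281
```

```bash
python3 -c "
from h import *
rep()"
```

```text
t 13.9 th 1.908 L 0.1683 rad 3.9 tan -10.9 F [-8.7 -2.4  7.3] gap 0.0281
t 13.9 g [0.6739 0.0497 0.2438] off [ 0.23 -5.26 15.99] rot [-0.02  -0.     0.002] F [-8.74 -2.37  7.32] gap 0.0281
```

Request:
{"method": "arm_command", "body": {"deltas": [{"x": 0, "y": 0.18, "z": 0.04, "ax": 0, "ay": 0, "az": 0, "jaw": 255}]}}

```text
clock: 14.0
tcp_pos: [0.6782, 0.0503, 0.3986]
tcp_rot: [[-0.162, 0.987, -0.022], [0.987, 0.162, -0.003], [0.001, -0.022, -1.0]]
force: [-9.5, -4.5, 8.9]
finger_gap: 0.0276
```

```bash
python3 -c "
from h import *
rep()"
```

```text
t 14.0 th 1.913 L 0.1684 rad 5.0 tan -12.5 F [-9.5 -4.5  8.9] gap 0.0276
t 14.0 g [0.6748 0.0498 0.2436] off [ 0.22 -5.3  15.98] rot [-0.022 -0.001  0.002] F [-9.48 -4.46  8.89] gap 0.0276
```

Request:
{"method": "arm_command", "body": {"deltas": [{"x": 0, "y": 0.17, "z": 0.0, "ax": 0, "ay": 0, "az": 0, "jaw": 255}, {"x": 0, "y": 0.14, "z": 0.0, "ax": 0, "ay": 0, "az": 0, "jaw": 255}]}}

```text
clock: 14.2
tcp_pos: [0.6797, 0.0504, 0.3984]
tcp_rot: [[-0.162, 0.986, -0.029], [0.987, 0.162, -0.003], [0.002, -0.029, -1.0]]
force: [-11.1, -2.8, 7.5]
finger_gap: 0.0277
```

```bash
python3 -c "
from h import *
rep()"
```

```text
t 14.2 th 1.916 L 0.1684 rad 3.2 tan -13.2 F [-11.1  -2.8   7.5] gap 0.0277
t 14.2 g [0.6752 0.0499 0.2435] off [ 0.2  -5.23 16.  ] rot [-0.029 -0.002  0.002] F [-11.08  -2.76   7.5 ] gap 0.0277
```

The stop is felt at 13 N, held for more than 0.2 s, with the angle steady at about 1.91. Now I relax and release.

Request:
{"method": "arm_command", "body": {"deltas": [{"x": 0, "y": -0.1, "z": 0, "ax": 0, "ay": 0, "az": 0, "jaw": 255}, {"x": 0, "y": 0, "z": 0, "ax": 0, "ay": 0, "az": 0, "jaw": 60}, {"x": 0, "y": 0, "z": 0, "ax": 0, "ay": 0, "az": 0, "jaw": 60}, {"x": 0, "y": 0, "z": 0, "ax": 0, "ay": 0, "az": 0, "jaw": 60}, {"x": 0, "y": 0, "z": 0, "ax": 0, "ay": 0, "az": 0, "jaw": 60}]}}

```text
clock: 14.7
tcp_pos: [0.6789, 0.052, 0.3975]
tcp_rot: [[-0.164, 0.986, -0.03], [0.986, 0.164, -0.0], [0.004, -0.029, -1.0]]
force: [-0.2, 0.0, -0.4]
finger_gap: 0.0654
```

```bash
python3 - <<'E'
from h import *
rep()
q,e=shot('side','s5')
cv2.imwrite('pics/v5.png',cv2.resize(cv2.imread('pics/s5.png')[80:240,230:390],(560,560),interpolation=3))
E
```

```text
t 14.7 th 1.915 L 0.1673 rad -0.5 tan -0.1 F [-0.2  0.  -0.4] gap 0.0654
t 14.7 g [0.6743 0.052  0.2425] off [-0.04 -5.18 15.91] rot [-0.029 -0.004  0.005] F [-0.24  0.01 -0.41] gap 0.0654
```

View pics/v5.png

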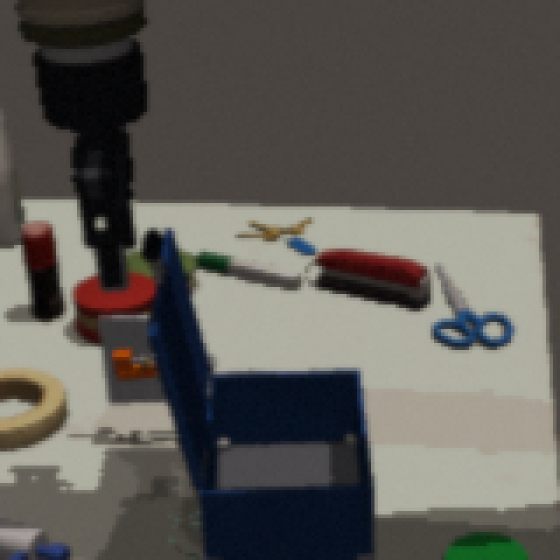

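```bash
cat >> h.py <<'E'
def lidfit(pic,d,n='side'):
    C=cloud(n,d);t=pic.astype(int);q=(C-hinge)
    a,y,z=q@xb,q@yb,q[...,2]
    m=(t[...,2]>t[...,0]*1.5)&(d>0)&(z>.02)&(z<.15)&(np.abs(y)<.1)&(np.abs(a)<.1)
    A=np.polyfit(z[m],a[m],1);print('lid angle %.3f n %d'%(np.pi/2+np.arctan(A[0]),m.sum()))
E
python3 - <<'E'
from h import *
p=cv2.imread('pics/s5.png')[...,::-1];lidfit(p,np.load('s5.npy'))
q,e=r.camera('side');lidfit(q,e);rep()
E
```

```text
lid angle 1.746 n 562
lid angle 1.747 n 562
t 14.8 th 1.914 L 0.1674 rad 0.3 tan -0.1 F [-0.1  0.6  0.3] gap 0.0652
t 14.8 g [0.6743 0.0519 0.2426] off [-0.03 -5.17 15.92] rot [-0.03  -0.004  0.004] F [-0.07  0.56  0.26] gap 0.0652
```

Side crop: the lid (165,230)–(205,480) stands open by itself, resting at about 1.75 rad by the depth fit. The open fingers are behind the bar and touch nothing. I lift away and go over to the red cup.

Request:
{"method": "arm_command", "body": {"deltas": [{"x": 0, "y": 0, "z": -2.5, "ax": 0, "ay": 0, "az": 0, "jaw": 60}, {"x": 0, "y": 0, "z": -3, "ax": -0.03, "ay": 0, "az": 0, "jaw": 30}, {"x": 0, "y": 0, "z": -2, "ax": 0, "ay": 0, "az": 0, "jaw": 0}, {"x": 4.5, "y": -0.5, "z": 0, "ax": 0, "ay": 0, "az": 0, "jaw": 0}, {"x": 4.5, "y": -0.5, "z": 0, "ax": 0, "ay": 0, "az": 0, "jaw": 0}, {"x": 4.5, "y": -1.5, "z": 0, "ax": 0, "ay": 0, "az": 0, "jaw": 0}, {"x": 4.5, "y": -3, "z": 0, "ax": 0, "ay": 0, "az": 0, "jaw": 0}]}}

```text
clock: 15.5
tcp_pos: [0.6019, 0.214, 0.4736]
tcp_rot: [[-0.148, 0.989, 0.002], [0.989, 0.148, -0.001], [-0.001, 0.001, -1.0]]
force: [1.0, 1.7, 0.1]
finger_gap: 0.0853
```

```bash
python3 -c "
from h import *
off([.564,.242,.12]);lidfit(*r.camera('side'))"
```

```text
t 15.5 g [0.6022 0.2139 0.3186] off [ 3.37 -3.38 19.85] rot [ 0.001  0.001 -0.012] F [0.99 1.69 0.06] gap 0.0853
lid angle 1.746 n 531
```

Request:
{"method": "arm_command", "body": {"deltas": [{"x": 3.3, "y": -3.4, "z": 2, "ax": 0, "ay": 0, "az": -0.012, "jaw": 0}, {"x": 0, "y": 0, "z": 4.5, "ax": 0, "ay": 0, "az": 0, "jaw": 0}, {"x": 0, "y": 0, "z": 4.5, "ax": 0, "ay": 0, "az": 0, "jaw": 0}, {"x": 0, "y": 0, "z": 4.5, "ax": 0, "ay": 0, "az": 0, "jaw": 0}, {"x": 0, "y": 0, "z": 2, "ax": 0, "ay": 0, "az": 0, "jaw": 0}, {"x": 0, "y": 0, "z": 0, "ax": 0, "ay": 0, "az": 0, "jaw": 0}]}}

```text
clock: 16.15
tcp_pos: [0.5615, 0.2521, 0.3001]
tcp_rot: [[-0.185, 0.983, 0.003], [0.983, 0.185, 0.011], [0.01, 0.005, -1.0]]
force: [-0.4, 0.6, 0.8]
finger_gap: 0.0855
```

```bash
python3 -c "
from h import *
off([.564,.242,.062])"
```

```text
t 16.15 g [0.562  0.2538 0.1451] off [-1.29 -0.07  8.3 ] rot [ 0.005 -0.01   0.025] F [-0.42  0.57  0.76] gap 0.0855
```

Request:
{"method": "arm_command", "body": {"deltas": [{"x": -1.15, "y": 0, "z": 2, "ax": 0.005, "ay": -0.01, "az": 0.025, "jaw": 0}, {"x": 0, "y": 0, "z": 0, "ax": 0, "ay": 0, "az": 0, "jaw": 0}]}}

```text
clock: 16.35
tcp_pos: [0.5641, 0.2411, 0.2811]
tcp_rot: [[-0.16, 0.987, 0.001], [0.987, 0.16, 0.001], [0.0, 0.001, -1.0]]
force: [-0.5, -0.0, 0.2]
finger_gap: 0.0856
```

```bash
python3 -c "
from h import *
off([.564,.242,.062])"
```

```text
t 16.35 g [0.5643 0.2412 0.1261] off [ 0.08 -0.02  6.41] rot [ 0.001 -0.     0.   ] F [-0.52 -0.05  0.22] gap 0.0856
```

Request:
{"method": "arm_command", "body": {"deltas": [{"x": 0.08, "y": 0, "z": 3, "ax": 0, "ay": 0, "az": 0, "jaw": 0}, {"x": 0, "y": 0, "z": 2.8, "ax": 0, "ay": 0, "az": 0, "jaw": 0}, {"x": 0, "y": 0, "z": 0.8, "ax": 0, "ay": 0, "az": 0, "jaw": 0}, {"x": 0, "y": 0, "z": 0, "ax": 0, "ay": 0, "az": 0, "jaw": 0}]}}

```text
clock: 16.75
tcp_pos: [0.568, 0.2445, 0.2231]
tcp_rot: [[-0.162, 0.987, 0.013], [0.987, 0.162, 0.009], [0.006, 0.014, -1.0]]
force: [-0.6, 0.3, 0.3]
finger_gap: 0.0854
```

```bash
python3 -c "
from h import *
off([.564,.242,.055])"
```

```text
t 16.75 g [0.5699 0.2458 0.0681] off [-0.29 -0.66  1.3 ] rot [ 0.014 -0.006  0.002] F [-0.57  0.29  0.29] gap 0.0854
```

Request:
{"method": "arm_command", "body": {"deltas": [{"x": -0.2, "y": -0.45, "z": 0.6, "ax": 0.014, "ay": -0.006, "az": 0, "jaw": 0}, {"x": 0, "y": 0, "z": 0.6, "ax": 0, "ay": 0, "az": 0, "jaw": 0}, {"x": 0, "y": 0, "z": 0, "ax": 0, "ay": 0, "az": 0, "jaw": 0}]}}

```text
clock: 17.05
tcp_pos: [0.5652, 0.2426, 0.2151]
tcp_rot: [[-0.163, 0.987, 0.004], [0.987, 0.163, 0.003], [0.002, 0.005, -1.0]]
force: [0.5, -0.2, 0.2]
finger_gap: 0.0853
```

```bash
python3 -c "
from h import *
off([.564,.242,.055])"
```

```text
t 17.05 g [0.5659 0.2431 0.0601] off [-0.08 -0.2   0.51] rot [ 0.005 -0.002  0.003] F [ 0.47 -0.21  0.19] gap 0.0853
```

Good. A last small correction, then close.

Request:
{"method": "arm_command", "body": {"deltas": [{"x": -0.05, "y": -0.13, "z": 0.4, "ax": 0.005, "ay": 0, "az": 0, "jaw": 0}, {"x": 0, "y": 0, "z": 0, "ax": 0, "ay": 0, "az": 0, "jaw": 60}, {"x": 0, "y": 0, "z": 0, "ax": 0, "ay": 0, "az": 0, "jaw": 255}, {"x": 0, "y": 0, "z": 0, "ax": 0, "ay": 0, "az": 0, "jaw": 255}, {"x": 0, "y": 0, "z": 0, "ax": 0, "ay": 0, "az": 0, "jaw": 255}, {"x": 0, "y": 0, "z": -1.5, "ax": 0, "ay": 0, "az": 0, "jaw": 255}, {"x": 0, "y": 0, "z": -1.5, "ax": 0, "ay": 0, "az": 0, "jaw": 255}]}}

```text
clock: 17.75
tcp_pos: [0.5637, 0.2417, 0.2423]
tcp_rot: [[-0.163, 0.987, -0.003], [0.987, 0.163, 0.002], [0.002, -0.002, -1.0]]
force: [-0.2, -0.0, -0.9]
finger_gap: 0.0587
```

```bash
python3 - <<'E'
from h import *
off([.564,.242,.18])
q,e=shot('side','s6')
cv2.imwrite('pics/v6.png',cv2.resize(cv2.imread('pics/s6.png')[140:300,240:400],(560,560),interpolation=3))
lidfit(q,e)
E
```

```text
t 17.75 g [0.5633 0.242  0.0873] off [ 0.01  0.05 -9.27] rot [-0.002 -0.002  0.003] F [-0.19 -0.   -0.88] gap 0.0587Traceback (most recent call last):
  File "<stdin>", line 5, in <module>
  File "h.py", line 35, in lidfit
    A=np.polyfit(z[m],a[m],1);print('lid angle %.3f n %d'%(np.pi/2+np.arctan(A[0]),m.sum()))
    raise TypeError("expected non-empty vector for x")
TypeError: expected non-empty vector for x
```

View pics/v6.png

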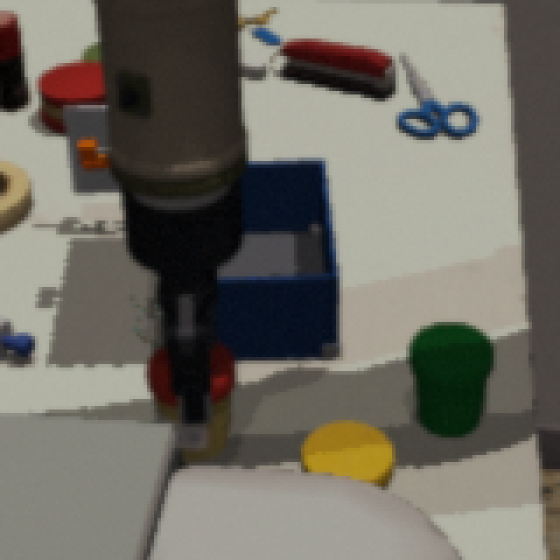

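Request:
{"method": "arm_command", "body": {"deltas": [{"x": 0, "y": 0, "z": -3, "ax": 0, "ay": 0, "az": 0, "jaw": 255}, {"x": 0, "y": 0, "z": -4, "ax": 0, "ay": 0, "az": 0, "jaw": 255}, {"x": 0, "y": 0, "z": -3, "ax": 0, "ay": 0, "az": 0, "jaw": 255}, {"x": 0, "y": 0, "z": 0, "ax": 0, "ay": 0, "az": 0, "jaw": 255}]}}

```text
clock: 18.2
tcp_pos: [0.5645, 0.2412, 0.353]
tcp_rot: [[-0.162, 0.987, 0.004], [0.987, 0.162, 0.005], [0.004, 0.005, -1.0]]
force: [0.0, -0.8, -1.1]
finger_gap: 0.059
```

```bash
python3 - <<'E'
from h import *
off([.549,.032,.18])
E
```

```text
t 18.2 g [0.5651 0.242  0.198 ] off [-20.47  -5.     1.69] rot [ 0.005 -0.004  0.002] F [ 0.01 -0.76 -1.06] gap 0.059
```

Request:
{"method": "arm_command", "body": {"deltas": [{"x": -2, "y": -1.5, "z": 0, "ax": 0, "ay": 0, "az": 0, "jaw": 255}, {"x": -3.5, "y": -1.5, "z": 0, "ax": 0, "ay": 0, "az": 0, "jaw": 255}, {"x": -3.5, "y": -1, "z": 0, "ax": 0, "ay": 0, "az": 0, "jaw": 255}, {"x": -3.5, "y": -1, "z": 0, "ax": 0, "ay": 0, "az": 0, "jaw": 255}, {"x": -3.5, "y": 0, "z": 0, "ax": 0, "ay": 0, "az": 0, "jaw": 255}, {"x": -2.5, "y": 0, "z": 0, "ax": 0, "ay": 0, "az": 0, "jaw": 255}, {"x": -1, "y": 0, "z": 0, "ax": 0, "ay": 0, "az": 0, "jaw": 255}, {"x": 0, "y": 0, "z": 0, "ax": 0, "ay": 0, "az": 0, "jaw": 255}]}}

```text
clock: 19.0
tcp_pos: [0.5451, 0.035, 0.3552]
tcp_rot: [[-0.165, 0.986, 0.01], [0.986, 0.165, 0.011], [0.009, 0.012, -1.0]]
force: [-0.4, -1.3, -0.6]
finger_gap: 0.0589
```

```bash
python3 - <<'E'
from h import *
off([.549,.032,.063])
E
```

```text
t 19.0 g [0.5467 0.0366 0.2002] off [-0.61 -0.02 13.71] rot [ 0.012 -0.009  0.006] F [-0.37 -1.33 -0.63] gap 0.0589
```

Request:
{"method": "arm_command", "body": {"deltas": [{"x": -0.4, "y": 0.1, "z": 2, "ax": 0.012, "ay": -0.009, "az": 0.006, "jaw": 255}, {"x": 0, "y": 0, "z": 2.5, "ax": 0, "ay": 0, "az": 0, "jaw": 255}, {"x": 0, "y": 0, "z": 2.5, "ax": 0, "ay": 0, "az": 0, "jaw": 255}, {"x": 0, "y": 0, "z": 2, "ax": 0, "ay": 0, "az": 0, "jaw": 255}, {"x": 0, "y": 0, "z": 0, "ax": 0, "ay": 0, "az": 0, "jaw": 255}]}}

```text
clock: 19.5
tcp_pos: [0.5465, 0.0397, 0.2584]
tcp_rot: [[-0.168, 0.986, -0.003], [0.986, 0.168, 0.001], [0.001, -0.003, -1.0]]
force: [-0.3, 0.1, -0.1]
finger_gap: 0.0587
```

```bash
python3 - <<'E'
from h import *
off([.549,.032,.063])
E
```

```text
t 19.5 g [0.546  0.0399 0.1034] off [-0.84  0.17  4.04] rot [-0.003 -0.001  0.009] F [-0.32  0.05 -0.08] gap 0.0587
```

Request:
{"method": "arm_command", "body": {"deltas": [{"x": -0.8, "y": 0.1, "z": 1.5, "ax": 0, "ay": 0, "az": 0.009, "jaw": 255}, {"x": 0, "y": 0, "z": 1.5, "ax": 0, "ay": 0, "az": 0, "jaw": 255}, {"x": 0, "y": 0, "z": 0.3, "ax": 0, "ay": 0, "az": 0, "jaw": 255}, {"x": 0, "y": 0, "z": 0, "ax": 0, "ay": 0, "az": 0, "jaw": 255}]}}

```text
clock: 19.9
tcp_pos: [0.5495, 0.0341, 0.2233]
tcp_rot: [[-0.163, 0.987, -0.003], [0.987, 0.163, 0.001], [0.001, -0.003, -1.0]]
force: [0.3, -0.2, -0.6]
finger_gap: 0.0588
```

```bash
python3 - <<'E'
from h import *
off([.549,.032,.063])
E
```

```text
t 19.9 g [0.549  0.0342 0.0683] off [-0.22 -0.03  0.53] rot [-0.003 -0.001  0.003] F [ 0.31 -0.23 -0.55] gap 0.0588
```

Request:
{"method": "arm_command", "body": {"deltas": [{"x": 0, "y": 0, "z": 0.35, "ax": 0, "ay": 0, "az": 0, "jaw": 255}, {"x": 0, "y": 0, "z": 0.2, "ax": 0, "ay": 0, "az": 0, "jaw": 255}]}}

```text
clock: 20.1
tcp_pos: [0.5501, 0.0341, 0.2187]
tcp_rot: [[-0.163, 0.987, -0.001], [0.987, 0.163, 0.001], [0.001, -0.001, -1.0]]
force: [-0.8, 0.0, -1.1]
finger_gap: 0.059
```

```bash
python3 - <<'E'
from h import *
off([.549,.032,.063])
E
```

```text
t 20.1 g [0.5499 0.0342 0.0637] off [-0.21 -0.13  0.07] rot [-0.001 -0.001  0.003] F [-0.77  0.04 -1.11] gap 0.059
```

Request:
{"method": "arm_command", "body": {"deltas": [{"x": 0, "y": 0, "z": 0.25, "ax": 0, "ay": 0, "az": 0, "jaw": 255}, {"x": 0, "y": 0, "z": 0.1, "ax": 0, "ay": 0, "az": 0, "jaw": 255}]}}

```text
clock: 20.3
tcp_pos: [0.5512, 0.034, 0.2177]
tcp_rot: [[-0.162, 0.987, 0.003], [0.987, 0.162, 0.003], [0.002, 0.003, -1.0]]
force: [-2.0, -0.2, 3.9]
finger_gap: 0.0589
```

```bash
python3 - <<'E'
from h import *
off([.549,.032,.063])
E
```

```text
t 20.3 g [0.5517 0.0344 0.0627] off [-0.19 -0.3  -0.03] rot [ 0.003 -0.002  0.003] F [-2.01 -0.17  3.93] gap 0.0589
```

Fz is +3.9 N, so the cup is on the floor. I release and withdraw.

Request:
{"method": "arm_command", "body": {"deltas": [{"x": 0, "y": 0, "z": 0, "ax": 0, "ay": 0, "az": 0, "jaw": 40}, {"x": 0, "y": 0, "z": 0, "ax": 0, "ay": 0, "az": 0, "jaw": 0}, {"x": 0, "y": 0, "z": 0, "ax": 0, "ay": 0, "az": 0, "jaw": 0}, {"x": 0, "y": 0, "z": -2, "ax": 0, "ay": 0, "az": 0, "jaw": 0}, {"x": 0, "y": 0, "z": -3, "ax": 0, "ay": 0, "az": 0, "jaw": 0}, {"x": 0, "y": 0, "z": -4, "ax": 0, "ay": 0, "az": 0, "jaw": 0}, {"x": 0, "y": 0, "z": -4, "ax": 0, "ay": 0, "az": 0, "jaw": 0}, {"x": 0, "y": 0, "z": -4, "ax": 0, "ay": 0, "az": 0, "jaw": 0}]}}

```text
clock: 21.1
tcp_pos: [0.5488, 0.0339, 0.3871]
tcp_rot: [[-0.162, 0.987, -0.009], [0.987, 0.162, -0.001], [0.001, -0.009, -1.0]]
force: [1.0, 0.1, 0.6]
finger_gap: 0.0857
```

Request:
{"method": "arm_command", "body": {"deltas": [{"x": 4, "y": 0, "z": -2, "ax": 0, "ay": 0, "az": 0, "jaw": 0}, {"x": 4.5, "y": 0, "z": 0, "ax": 0, "ay": 0, "az": 0, "jaw": 0}, {"x": 4.5, "y": 0, "z": 0, "ax": 0, "ay": 0, "az": 0, "jaw": 0}, {"x": 4.5, "y": 0, "z": 0, "ax": 0, "ay": 0, "az": 0, "jaw": 0}, {"x": 4.5, "y": 0, "z": 0, "ax": 0, "ay": 0, "az": 0, "jaw": 0}, {"x": 4.5, "y": 0, "z": 0, "ax": 0, "ay": 0, "az": 0, "jaw": 0}, {"x": 4.5, "y": 0, "z": 0, "ax": 0, "ay": 0, "az": 0, "jaw": 0}, {"x": 0, "y": 0, "z": 0, "ax": 0, "ay": 0, "az": 0, "jaw": 0}]}}

```text
clock: 21.9
tcp_pos: [0.4991, 0.348, 0.4167]
tcp_rot: [[-0.154, 0.988, 0.004], [0.988, 0.154, 0.005], [0.005, 0.005, -1.0]]
force: [-0.4, 0.4, -0.4]
finger_gap: 0.0851
```

```bash
python3 - <<'E'
from h import *
p,d=shot('top','t7');q,e=shot('side','s7')
a=cv2.imread('pics/t7.png')[130:270,160:440];a=cv2.resize(a,(800,400),interpolation=3)
b=cv2.resize(cv2.imread('pics/s7.png')[140:260,230:390],(266,200),interpolation=3)
c=np.zeros((600,800,3),np.uint8);c[:400]=a;c[400:,:266]=b;cv2.imwrite('pics/v7.png',c)
C=cloud('top',d);Rd=p.astype(int)
m=(Rd[...,0]>110)&(Rd[...,1]<90)&(np.hypot(C[...,0]-.552,C[...,1]-.032)<.09)&(C[...,2]<.12)
Q=C[m];print('red cap',(Q.min(0)+Q.max(0))/2,np.median(Q[:,2]),Q[:,2].std(),len(Q))
c=(Q.min(0)+Q.max(0))/2;A=np.c_[Q[:,:2]-c[:2],np.ones(len(Q))];k=(np.abs(Q[:,2]-np.median(Q[:,2]))<.005);print('tilt',np.linalg.lstsq(A[k],Q[k,2],rcond=None)[0])
try: lidfit(q,e)
except Exception as x: print(x)
C0=cloud('top',np.load('t0.npy'))
for u,v in [(209,230),(179,201)]:
  for X in (C0,C):
    w=X[v-16:v+17,u-16:u+17].reshape(-1,3);w=w[(w[:,2]>.06)&(w[:,2]<.075)];print(w.mean(0).round(3) if len(w) else 'occluded')
off([.55,.03,.06])
E
```

```text
red cap [0.55587769 0.03777104 0.03939229] 0.0726586989098996 0.012771628816735393 341
tilt [0.02098772 0.02155289 0.07280235]
lid angle 1.748 n 570
[0.452 0.287 0.068]
[0.452 0.287 0.068]
[0.542 0.388 0.067]
[0.524 0.389 0.067]
t 22.0 g [0.5027 0.3421 0.2623] off [-3.159e+01 -1.000e-02  2.019e+01] rot [ 0.006 -0.001 -0.014] F [ 1.   -0.51  1.56] gap 0.0853
```

View pics/v7.png

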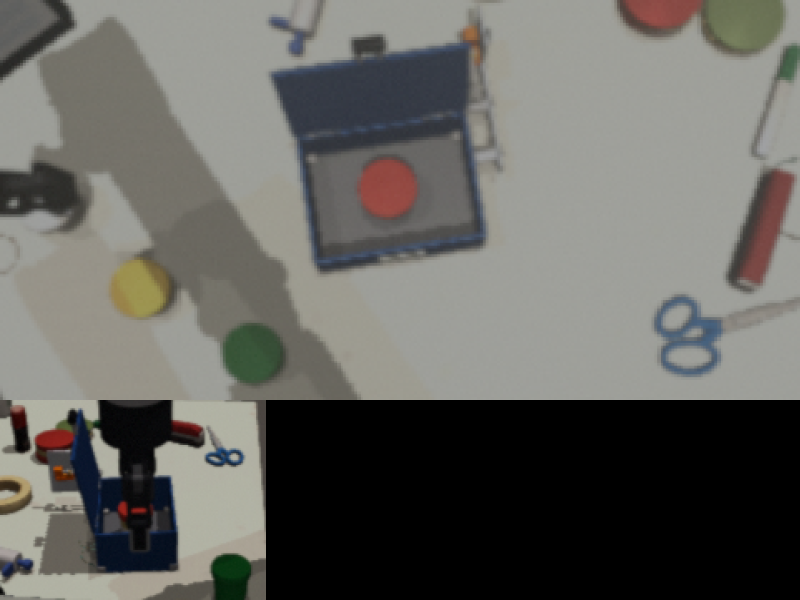

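Final picture: the lid is open (v7 370,90), the red cup is upright in the middle of the box (387,188), and the yellow cup and stapler are in place. The white cup is partly hidden under the hovering gripper, whose fingertips are about 24 cm up. Handing in.

```bash
python3 -c "
from bench import r
print(r.finish_job())"
```

```text
the job is handed in; nothing more can be done
None
```

The job is handed in at about 22 s on the robot's clock. The lid stands open by itself and the red-capped cup is upright inside the near blue box. `finish_job` gave no verdict, so this rests on my own checks.

- **Lid:** My first pinch on the bar was about 8 mm off-centre and slipping, so I swung the lid gently back and regripped it centrally. I then pushed until it met the stop at about 1.91 rad. The push held at roughly 11–13 N for about 0.3 s, then I let go. A depth fit put the lid at about 1.75 rad with the fingers off it, and it read the same (1.748) after the cup was placed.
- **Red cup:** The top of its cap measured 73 mm above the bench, which is the 5 mm floor plus the 68 mm cup. It is about 7 mm from the box's centre, with a measured tilt of about 0.03 rad.
- **Other items:** The yellow cup has not moved. The stapler looked in place, but I compared it by eye only.
- **White cup:** My last reading of its position was off by 18 mm because the raised gripper partly hid it from the camera. The arm never went near it at its height, so I take that as the hidden view rather than movement, but I did not confirm it with a clear picture.

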